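# Pop a touch-latch cupboard open past an offcut

## Robot

A 6-joint arm with a two-finger parallel gripper is mounted at the origin on a cart in front of the work surface, level with it; the furniture and walls round the work are solid. World frame = base frame: x ahead of the robot, y to its left, z up, the work surface at z = 0. Lengths are in mm, angles in rad, forces in N, time in s.
With the tool pointing down it reaches from about 300 to 850 mm from the base axis. Payload 4.2 kg.
Tool frame: the origin (TCP) lies on the centre line of the jaws, within the pads' length; the fingertips stand 14 mm ahead of it and the grasp point (between the pads) lies 5 mm behind it; y points along the fingers, x is the direction in which the jaws open and shut, and the axes are right-handed (so a half turn about y gives the same grasp; the last joint's range is limited). The gripper opens to 91 mm and grips with 3 to 60 N. Pads are 32 mm wide; open, the fingers measure 118 mm over their backs; the gripper's body (76 mm by 178 mm) begins 60 mm behind the grasp point.
Start: joints at [-1.268, 0.32, 1.565, -0, 1.257, -0.02], TCP at [182.407, -545.319, 200.476] pointing down, gripper open.
Joint ranges: [-3.11, 3.11], [-0.84, 2.01], [0.21, 2.61], [-1.34, 4.49], [0.05, 2.63], [-2.56, 2.56]. Speed limits (rad/s): [2.57, 2.57, 3.14, 3.14, 3.14, 3.14].

## Interface

Orientations are given as a rotation vector (axis times angle).
In Python, from station import ctrl gives the robot as it stands.
- The arm moves only by the tool play_rows, never from a script. Its argument "plan" is a list of rows, each an object with "rot": the turn, a rotation vector about the tool's x, y, z in rad, a list of three; "travel": the shift along the tool's x, y, z in cm, a list of three; "gripper": the opening, from -1 (shut) to 1 (fully open). In form: [{"rot": [rx, ry, rz], "travel": [x, y, z], "gripper": gripper}, ...]. A call has exactly 8 rows; each row is the pose to reach, as a shift and turn from the pose commanded when the call began, along the tool's axes at that moment; what a row does not reach only later rows make up. A row lasts 1/10 s, in which the tool goes at most 50 mm and 8.59 degrees, less where a joint would pass 70% of its speed; a pose out of reach is approached as far as the arm can. A call with a gripper value outside its range is refused whole. The fingers move at their own pace and stop on an object; "newtons" is the grip in N (left out, the last holds). Time passes only in rows, so rows that repeat a pose let the fingers close, or fill a call up. It gives the time, the measured TCP pose, the force and the opening at its end, in the units of the state.
- ctrl.get_obs(): the state, without advancing time (a new reading comes with each control period).
- ctrl.capture(name): name is "scene" or "top"; returns a dict with "image" (420x560x3 uint8, blue, green, red), "fx", "fy", "cx", "cy" (pixels), "extrinsics" (4x4, takes a point from world to camera coordinates). Camera axes: x right, y down, z forward; pixel columns grow to the right and rows downward; lengths in mm; the calibration is good to about 2 mm. A picture is of the moment at which its call begins. There is no depth.
- ctrl.hand_in(): hands the job in, once; it reports no verdict.
The state is a dict: "time": time; "joints": joint angles; "qd": joint speeds; "joint_torque": joint torques, N m; "eef_pos": TCP position; "orientation": TCP orientation; "wrist_force": force on the tool from outside, world axes, zero at the start; "moment": the same for the moment, N m; "finger_gap": opening from 0.0 (shut) to 1.0 (fully open).
Only numpy, scipy, OpenCV 4.12 (cv2) and the standard library are available. Lean on these libraries where they do the work, as an engineer would, in place of code of your own. Each camera call takes 0.05 s, during which the arm holds its last target.

## Task

The little cupboard on the bench has no handle: its door springs open when you push its free edge in a few millimetres and let go. First slide the wooden offcut that lies in front of it along the bench, out of the way of the opening door, then press the door gently near its free edge so that it springs fully out to its stop, and leave it standing open. Use only the fingers, pick nothing up, do not let the offcut knock against the cupboard or its door, and leave the other tools where they are.

Things in the scene. Friction and masses are not known exactly. Their poses are not given: they have to be found in the camera images.
- cupboard: Fixed light-plywood cupboard standing on the bench, 120 deep (its x) x 180 wide (its y) x 130 mm high. Origin at the centre of its underside; its +x axis points to its back, so the door is on its -x side, which looks roughly towards the robot; its +y is the door's free-edge side (left as the robot sees it), z up.
- door (a joint): Door angle. 0 = shut and latched, negative = pushed inwards (stop at -0.042), positive = opening towards the robot. Pushing it in past -0.03 (about 5 mm at the free edge, 3 to 5 N there) frees the latch; once no finger stands in its way a spring swings it to its stop at 0.95, where it stays. Its free edge sweeps a circle of 175 mm round the hinge. It cannot be pulled open.
- door_hinge (a point): On the door's vertical hinge axis, 65 mm above the bench, at the right (-y) end of the front, by two small brass hinges. The door is plain medium-brown wood, 174 wide, 124 high, 10 mm thick, from 3 to 127 mm above the bench; its outer face lies 5 mm in front of this point and, when shut, 61 mm in front of the cupboard's origin.
- press_point (a point): The place to press: on the outer face of the door, 155 mm from the hinge, 20 mm from the free edge, 85 mm above the bench. When the door is shut, this point's x axis points into the cupboard (the direction to press). Press gently: more than 25 N would damage it.
- offcut_center (a point): Centre of the loose dark walnut offcut, a plain block 36 (its x) x 62 (its y) x 26 mm high, about 90 g, lying flat on the bench about 112 mm in front of the door, inside the door's sweep; the free gap between it and the door is 70 to 100 mm. Its z axis points up.
- offcut: The same walnut offcut; origin at the centre of its underside.
- sanding_block: Bystander: loose cork sanding block, 60 x 106 x 33 mm, to the right of the work; origin under its centre.
- chisel: Bystander: loose chisel with red handle, 25 x 245 x 25 mm, lying along y near the bench's front edge, to the right of the work; origin under its centre.
- canister: Bystander: loose small steel canister, 62 mm across, 115 mm high with its knob, standing to the right of the cupboard; origin under its centre.
- phone: Bystander: loose phone lying face down, 71 x 146 x 10 mm, on the right; origin under its centre.
- block_plane: Bystander: loose block plane, 44 x 155 x 56 mm, on the far right; origin under its centre.

How it is judged (in metres and radians):
On the way, in this order (a step that is already met when the one before it is completed fails the run):
1. the door is pushed inwards (value of joint door below -0.012 rad), for 0.02 s.
2. the door has sprung open (value of joint door above 0.88 rad), for 0.2 s.
At the end, for the whole second after the job is handed in: The door stands open by more than 0.88 rad (its stop is at 0.95) and is still; the offcut lies at rest on the bench (value of joint door above 0.88 rad and velocity of joint door between -0.1 and 0.1 rad/s and height (world z) of offcut_center between 0.005 and 0.028 m and linear speed of offcut below 0.02 m/s); the robot touches nothing.
It fails at once if the offcut is lifted (its centre rises above 28 mm, 15 mm higher than when it lies flat) (height (world z) of offcut_center above 0.028 m).
It fails at once if the offcut is knocked by the door or pushed against the cupboard (more than 0.2 N) (contact force between offcut and cupboard above 0.2 N).
It fails at once if the cupboard or its door is pressed too hard with the fingers (more than 25 N) (contact force between the fingers and cupboard above 25 N).
It fails at once if another tool is displaced by more than 25 mm (distance of any of sanding_block, chisel, canister, phone, block_plane from where it was at the start of the episode above 0.025 m).
It also fails if it takes over 48 s, if anything falls off the work surface, if the arm or the gripper's body presses on something with over 40 N, if the wrist force passes 120 N, or if a joint passes its speed limit or range.

## Working session

There is one attempt and no reset: what is moved stays moved. The work goes in short steps, Python scripts to look and compute and a tool call to move; the robot and the scene stay as the last step left them, time stands still between calls to the robot, and variables do not carry over. Pictures are saved under pics/ and viewed, and the job is handed in when it is done.

Besides the shell and the picture viewer there is one more tool, called after ">>>" by a JSON object that holds its "fn" and its "kwargs". play_rows: Moves the arm, as the interface text tells. Its arguments: {"type":"object","properties":{"plan":{"type":"array"},"newtons":{"type":"number"}},"required":["plan"]}

```bash
mkdir -p pics; ls
python3 - <<'E'
from station import ctrl
import cv2,numpy as np
o=ctrl.get_obs();print(o)
for n in("scene","top"):
    c=ctrl.capture(n);cv2.imwrite(f"pics/{n}0.png",c["image"]);np.savez(f"{n}0.npz",**c)
    print(n,c["fx"],c["fy"],c["cx"],c["cy"],np.round(c["extrinsics"],3).tolist())
E
```

```text
pics
{'time': 0.0, 'joints': array([-1.26801902e+00,  3.20276976e-01,  1.56568606e+00, -7.94432110e-06,
        1.25740413e+00, -1.99932787e-02]), 'qd': array([ 1.33336898e-04,  4.75115020e-04,  2.43241101e-04,  3.51562128e-03,
       -9.99530961e-05,  8.80664854e-04]), 'joint_torque': array([-5.02725823e-05, -4.12457657e+01, -2.31970239e+01,  7.26535404e-02,
        4.55215154e-02, -1.47749543e-04]), 'eef_pos': array([ 182.2283506 , -544.79166352,  199.62615552]), 'orientation': array([-1.34369494,  0.96924827, -0.96688961]), 'wrist_force': array([-0.19154092, -0.83055192,  0.36274874]), 'moment': array([ 0.01222843, -0.01522123, -0.04064744]), 'finger_gap': 0.9981064448983265}
scene 395.4665563925177 395.4665563925177 282.1069327324585 212.60552408373894 [[-0.893, -0.45, 0.013, 480.358], [-0.262, 0.495, -0.828, 198.061], [0.366, -0.743, -0.56, 817.474], [0.0, 0.0, 0.0, 1.0]]
top 545.5665385548299 545.5665385548299 280.2913938365749 215.68940792148933 [[-0.013, -1.0, 0.003, -13.806], [-0.994, 0.013, -0.108, 535.343], [0.108, -0.004, -0.994, 1490.806], [0.0, 0.0, 0.0, 1.0]]
```

View pics/scene0.png

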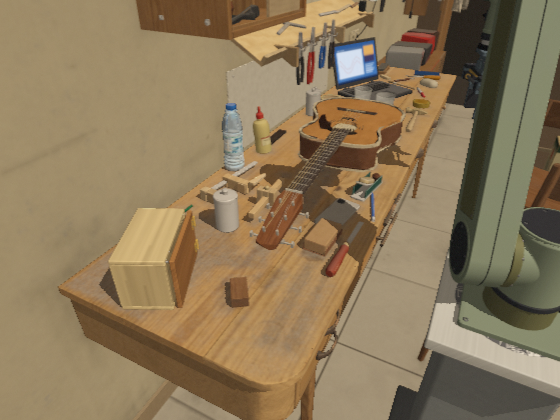

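View pics/top0.png

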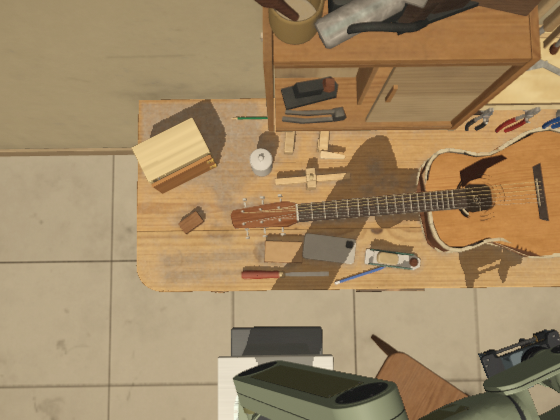

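The scene shot shows the cupboard at (155,255), its door facing right, and the offcut at (239,292). In the top shot the cupboard is at (175,155) and the offcut at (191,218). Next I'll crop both views and measure.

```bash
cat > h.py <<'E'
import numpy as np,cv2
def load(f):
    c=dict(np.load(f));return c
def cast(c,px,z):
    px=np.atleast_2d(px).astype(float)
    K=np.array([[c["fx"],0,c["cx"]],[0,c["fy"],c["cy"]],[0,0,1]]);E=c["extrinsics"];R,t=E[:3,:3],E[:3,3]
    d=(R.T@np.linalg.inv(K)@np.c_[px,np.ones(len(px))].T).T;o=-R.T@t
    return o+d*((z-o[2])/d[:,2])[:,None]
def proj(c,P):
    E=c["extrinsics"];p=np.atleast_2d(P)@E[:3,:3].T+E[:3,3]
    return np.c_[c["fx"]*p[:,0]/p[:,2]+c["cx"],c["fy"]*p[:,1]/p[:,2]+c["cy"]]
E
python3 - <<'E'
from h import *
a=cv2.imread("pics/top0.png")[90:300,120:280];b=cv2.imread("pics/scene0.png")[190:340,90:290]
cv2.imwrite("pics/topc.png",cv2.resize(a[20:150],None,fx=4.5,fy=4.5,interpolation=cv2.INTER_CUBIC))
cv2.imwrite("pics/scenec.png",cv2.resize(b,None,fx=4,fy=4,interpolation=cv2.INTER_CUBIC))
E
```

```text
(no output)
```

View pics/topc.png

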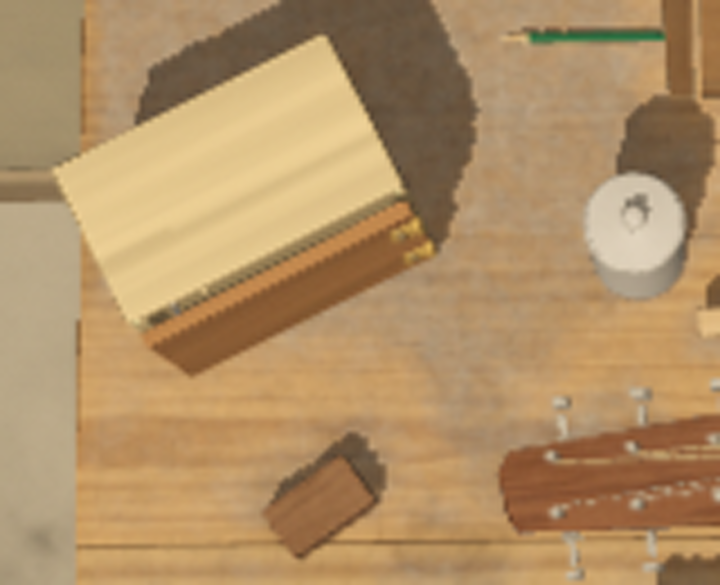

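View pics/scenec.png

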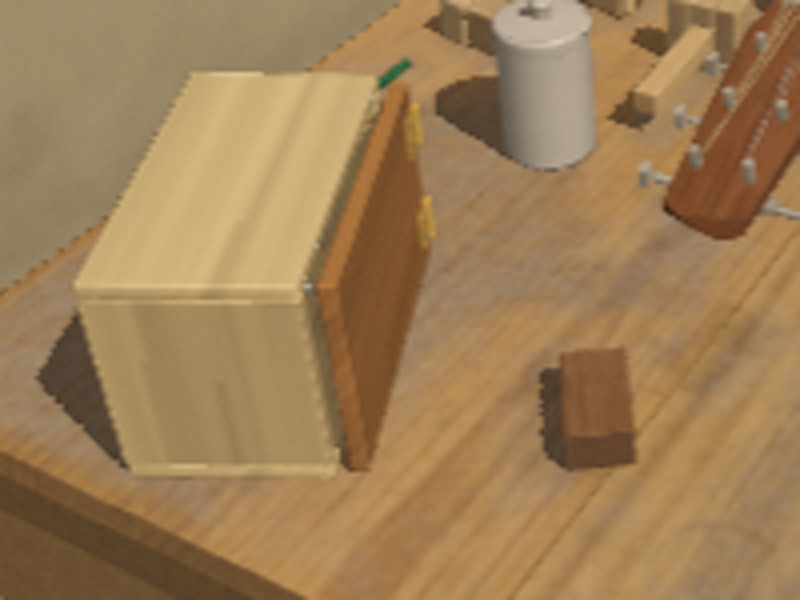

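Run:
```python
from h import *
np.set_printoptions(suppress=True,precision=1)
T=load("top0.npz");S=load("scene0.npz")
ft=lambda p:(np.array(p,float)+.5)/4.5-.5+[120,110]
fs=lambda p:(np.array(p,float)+.5)/4-.5+[90,190]
def sides(P):return np.linalg.norm(np.roll(P,-1,0)-P,axis=1)
for nm,c,f,px,z in [("cup top",T,ft,[(54,170),(326,36),(405,195),(136,325)],130),
 ("cup sc",S,fs,[(76,290),(192,72),(380,76),(302,292)],130),
 ("doortopT",T,ft,[(150,347),(412,212)],127),("doorbotT",T,ft,[(193,376),(437,250)],3),
 ("doortopS",S,fs,[(334,291),(409,90)],127),("doorbotS",S,fs,[(367,469)],3),
 ("offT",T,ft,[(345,457),(378,497),(300,558),(264,513)],26),("offTbot",T,ft,[(378,497),(300,558)],0),
 ("offS",S,fs,[(562,352),(627,347),(633,433),(567,438)],26),("offSbot",S,fs,[(635,462),(570,468)],0)]:
    P=cast(c,f(px),z);d=np.roll(P,-1,0)-P
    print(nm,P[:,:2].tolist().__str__() if 0 else P[:,:2].round(1).tolist(),"mean",P.mean(0)[:2],"len",sides(P),"ang",np.degrees(np.arctan2(d[:,1],d[:,0])))
from station import ctrl
from scipy.spatial.transform import Rotation as R
print(R.from_rotvec(ctrl.get_obs()["orientation"]).as_matrix())
print("cams",[(-c["extrinsics"][:3,:3].T@c["extrinsics"][:3,3]) for c in(T,S)])
# bench outline points
print(cast(T,[(138,100),(138,285),(150,290),(280,291)],0))
```

```text
cup top [[710.2, 368.6], [788.6, 209.8], [692.7, 163.3], [617.7, 319.5]] mean [702.3 265.3] len [177.1 106.7 173.3 104.7] ang [ -63.7 -154.1  115.6   28. ]
cup sc [[707.1, 375.0], [790.5, 213.6], [696.5, 168.3], [614.9, 328.3]] mean [702.2 271.3] len [181.7 104.3 179.6 103.3] ang [ -62.7 -154.3  117.    26.9]
doortopT [[605.1, 311.9], [683.1, 159.5]] mean [644.1 235.7] len [171.2 171.2] ang [-62.9 117.1]
doorbotT [[606.8, 313.2], [685.7, 159.0]] mean [646.2 236.1] len [173.3 173.3] ang [-62.9 117.1]
doortopS [[605.0, 318.5], [676.9, 168.6]] mean [641.  243.6] len [166.3 166.3] ang [-64.4 115.6]
doorbotS [[609.0, 314.8]] mean [609.  314.8] len [0.] ang [0.]
offT [[551.2, 213.5], [526.0, 193.0], [488.7, 241.1], [517.0, 263.5]] mean [520.7 227.8] len [32.5 60.8 36.  60.6] ang [-140.9  127.8   38.5  -55.6]
offTbot [[528.6, 196.6], [490.8, 245.5]] mean [509.7 221. ] len [61.9 61.9] ang [127.8 -52.2]
offS [[553.4, 216.8], [524.7, 197.4], [489.8, 249.6], [517.4, 267.8]] mean [521.3 232.9] len [34.6 62.8 33.  62.5] ang [-146.1  123.8   33.4  -54.8]
offSbot [[492.1, 245.6], [519.5, 264.4]] mean [505.8 255. ] len [33.3 33.3] ang [  34.5 -145.5]
[[ 0.3 -0.   0.9]
 [-0.9  0.   0.3]
 [-0.  -1.   0. ]]
cams [array([ 371.4,  -14.9, 1539.9]), array([181.5, 725.6, 615.4])]
[[881.5 387.6   0. ]
 [348.4 379.8   0. ]
 [334.  346.1   0. ]
 [326.4 -17.4   0. ]]
```

```bash
cat >> h.py <<'E'
from scipy.spatial.transform import Rotation as Ro
def rel(o,pos,yaw):
    """travel cm & rot for tool z at yaw deg, tool y down"""
    R0=Ro.from_rotvec(o["orientation"]).as_matrix()
    a=np.radians(yaw);z=[np.cos(a),np.sin(a),0];y=[0,0,-1];x=np.cross(y,z)
    R1=np.c_[x,y,z]
    print("pos",o["eef_pos"].round(1),"R0z yaw",np.degrees(np.arctan2(R0[1,2],R0[0,2])).round(1),"t",o["time"],"F",o["wrist_force"].round(1),"gap",round(o["finger_gap"],3),"q",o["joints"].round(2))
    print("travel cm",(R0.T@(np.array(pos)-o["eef_pos"])/10).round(2),"rot",Ro.from_matrix(R0.T@R1).as_rotvec().round(3))
E
python3 - <<'E'
from h import *
from station import ctrl
rel(ctrl.get_obs(),[521,230,160],36)
E
```

```text
pos [ 182.3 -544.9  199.7] R0z yaw 18.5 t 0.1 F [ 0.6 -1.   0.1] gap 0.999 q [-1.27  0.32  1.57 -0.    1.26 -0.02]
travel cm [-62.73   4.07  56.71] rot [-0.    -0.305 -0.002]
```

>>> {"fn": "play_rows", "kwargs": {"plan": [{"rot": [0, 0, 0], "travel": [-3, 0, 2.7], "gripper": 1}, {"rot": [0, 0, 0], "travel": [-6, 0, 5.4], "gripper": 1}, {"rot": [0, 0, 0], "travel": [-9, 0, 8.1], "gripper": 1}, {"rot": [0, 0, 0], "travel": [-12, 0, 10.8], "gripper": 1}, {"rot": [0, -0.05, 0], "travel": [-15, 0, 13.5], "gripper": 1}, {"rot": [0, -0.1, 0], "travel": [-18, 0, 16.2], "gripper": 1}, {"rot": [0, -0.1, 0], "travel": [-21, 0, 19], "gripper": 1}, {"rot": [0, -0.1, 0], "travel": [-24, 0, 21.7], "gripper": 1}]}}

```text
time: 0.9
eef_pos: [312.2, -247.2, 200.3]
orientation: [-1.38, 0.893, -0.893]
wrist_force: [0.7, 0.6, 0.3]
finger_gap: 1.002
```

Run:
```python
from h import *
from station import ctrl
rel(ctrl.get_obs(),[521,230,200],36)
```

```text
pos [ 312.2 -247.2  200.3] R0z yaw 24.2 t 0.9 F [0.7 0.6 0.3] gap 1.002 q [-0.7   0.04  1.92  0.    1.18  0.45]
travel cm [-3.497e+01  3.000e-02  3.860e+01] rot [-0.    -0.206 -0.   ]
```

>>> {"fn": "play_rows", "kwargs": {"plan": [{"rot": [0, 0, 0], "travel": [-3, 0, 3.3], "gripper": 1}, {"rot": [0, -0.05, 0], "travel": [-6, 0, 6.6], "gripper": 1}, {"rot": [0, -0.1, 0], "travel": [-9, 0, 9.9], "gripper": 1}, {"rot": [0, -0.15, 0], "travel": [-12, 0, 13.2], "gripper": 1}, {"rot": [0, -0.2, 0], "travel": [-15, 0, 16.5], "gripper": 1}, {"rot": [0, -0.2, 0], "travel": [-18, 0, 19.8], "gripper": 1}, {"rot": [0, -0.2, 0], "travel": [-21, 0, 23.1], "gripper": 1}, {"rot": [0, -0.2, 0], "travel": [-24, 0, 26.4], "gripper": 1}]}}

```text
time: 1.7
eef_pos: [454.5, 80.2, 200.2]
orientation: [-1.442, 0.739, -0.739]
wrist_force: [0.4, -0.9, 0.9]
finger_gap: 0.998
```

Run:
```python
from h import *
from station import ctrl
rel(ctrl.get_obs(),[521,230,200],36)
```

```text
pos [454.5  80.2 200.2] R0z yaw 35.7 t 1.7 F [ 0.4 -0.9  0.9] gap 0.998 q [ 0.15  0.14  1.81 -0.    1.19  1.1 ]
travel cm [-8.28  0.02 14.14] rot [ 0.    -0.005  0.   ]
```

>>> {"fn": "play_rows", "kwargs": {"plan": [{"rot": [0, 0, 0], "travel": [-1.7, 0, 2.8], "gripper": 1}, {"rot": [0, 0, 0], "travel": [-3.4, 0, 5.6], "gripper": 1}, {"rot": [0, 0, 0], "travel": [-5.1, 0, 8.4], "gripper": 1}, {"rot": [0, 0, 0], "travel": [-6.8, 0, 11.2], "gripper": 1}, {"rot": [0, 0, 0], "travel": [-8.3, 0, 14.1], "gripper": 1}, {"rot": [0, 0, 0], "travel": [-8.3, 2, 14.1], "gripper": 1}, {"rot": [0, 0, 0], "travel": [-8.3, 4, 14.1], "gripper": 1}, {"rot": [0, 0, 0], "travel": [-8.3, 6, 14.1], "gripper": 1}]}}

```text
time: 2.5
eef_pos: [520.2, 228.2, 139.2]
orientation: [-1.442, 0.739, -0.739]
wrist_force: [-0.5, -0.3, -0.7]
finger_gap: 0.996
```

Run:
```python
from h import *
from station import ctrl
rel(ctrl.get_obs(),[521,230,24],36)
for n in("scene","top"):
    c=ctrl.capture(n);np.savez(f"{n}1.npz",**c)
    im=c["image"]; im=im[170:350,80:320] if n=="scene" else im[100:280,120:360]
    cv2.imwrite(f"pics/{n}1.png",cv2.resize(im,None,fx=3.3,fy=3.3,interpolation=cv2.INTER_CUBIC))
```

```text
pos [520.2 228.2 139.2] R0z yaw 35.7 t 2.5 F [-0.5 -0.3 -0.7] gap 0.996 q [ 0.39  0.35  1.67 -0.    1.11  1.34]
travel cm [-0.1  11.52  0.18] rot [ 0.001 -0.005 -0.   ]
```

View pics/scene1.png

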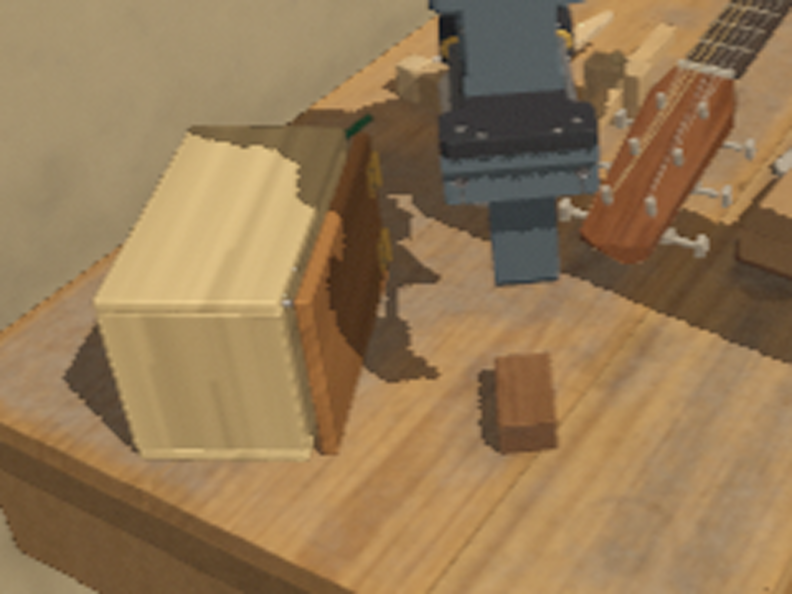

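View pics/top1.png

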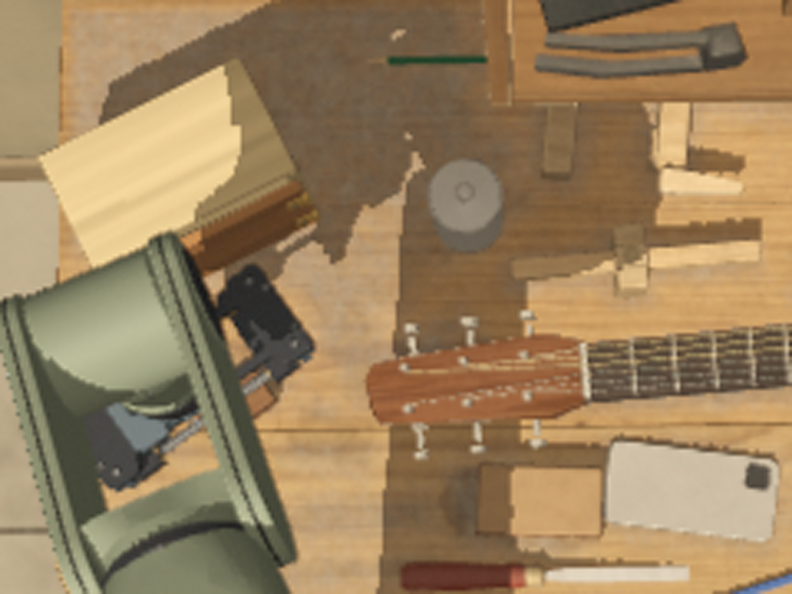

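Run:
```python
from h import *
S=load("scene1.npz");T=load("top1.npz")
c=np.array([520.2,228.2,0]);a=np.radians(35.7);x=np.array([np.sin(a),-np.cos(a),0]);z=np.array([np.cos(a),np.sin(a),0])
for k in(-16,16):print((proj(S,c-59*x+k*z+[0,0,125])-[80,170])*3.3)
cup=np.array([520.5,230]);print("blk yaw/pos in tool frame",x[:2]@(cup-c[:2]),z[:2]@(cup-c[:2]))
```

```text
[[558.24365307 326.18129237]]
[[500.13011156 331.7368188 ]]
blk yaw/pos in tool frame -1.2866879849984516 1.2939992385085233
```

Run:
```python
from h import *
S=load("scene1.npz");im=S["image"].copy()
c=np.array([520.2,228.2,0]);a=np.radians(35.7);x=np.array([np.sin(a),-np.cos(a),0]);z=np.array([np.cos(a),np.sin(a),0])
s=cv2.resize(im[170:330,180:340],None,fx=3.7,fy=3.7,interpolation=cv2.INTER_CUBIC)
for d,col in((-59,(0,0,255)),(-45.5,(0,255,0)),(45.5,(255,0,0)),(59,(255,0,255))):
  for k in(-16,16):
    for zz in (125,134,204):
      p=(proj(S,c+d*x+k*z+[0,0,zz])[0]-[180,170])*3.7;cv2.circle(s,(int(p[0]),int(p[1])),3,col,-1)
cv2.imwrite("pics/s1z.png",s)
```

```text
(no output)
```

View pics/s1z.png

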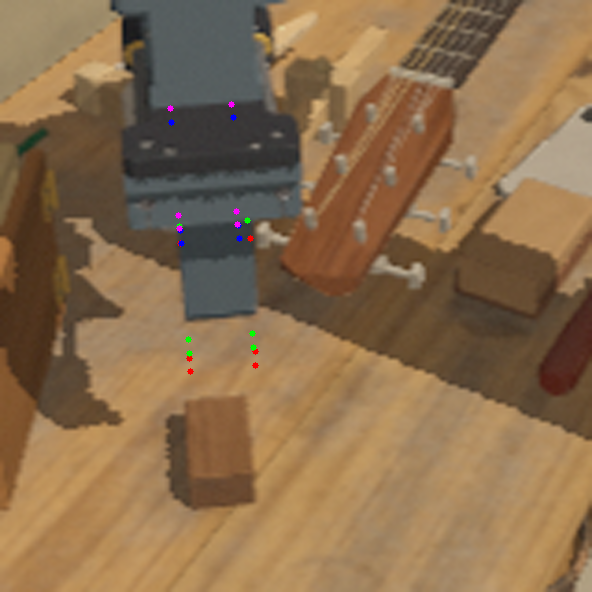

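Run:
```python
from h import *
S=load("scene1.npz");T=load("top1.npz")
c=np.array([520.2,228.2,0]);a=np.radians(35.7);x=np.array([np.sin(a),-np.cos(a),0]);z=np.array([np.cos(a),np.sin(a),0])
out=[]
for C,o in((S,(190,170)),(T,(120,150))):
  s=cv2.resize(C["image"][o[1]:o[1]+130,o[0]:o[0]+100],None,fx=4,fy=4,interpolation=cv2.INTER_CUBIC)
  for d,col in((-89,(0,0,255)),(89,(255,0,255))):
   for k in(-38,38):
    for zz in (204,):
      p=(proj(C,c+d*x+k*z+[0,0,zz])[0]-o)*4;cv2.circle(s,(int(p[0]),int(p[1])),3,col,-1)
  for d,col in((-45.5,(0,255,0)),(45.5,(255,0,0))):
   for k in(-16,16):
      p=(proj(C,c+d*x+k*z+[0,0,125])[0]-o)*4;cv2.circle(s,(int(p[0]),int(p[1])),3,col,-1)
  out.append(s)
cv2.imwrite("pics/z2.png",np.hstack(out))
print(cast(S,[(230.5,256.5),(249.2,254.6)],125))
```

```text
[[521.7638132  253.41887234 125.        ]
 [493.23544905 232.18511289 125.        ]]
```

View pics/z2.png

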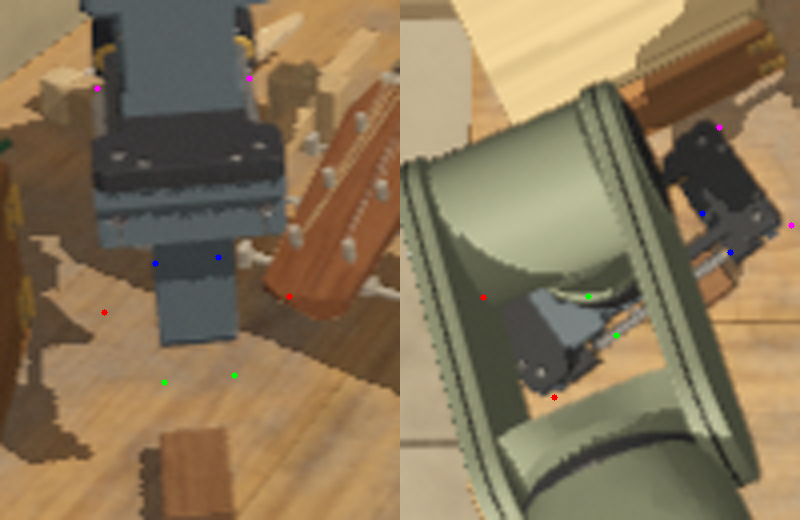

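Run:
```python
from h import *
from station import ctrl
o=ctrl.get_obs();print(o["time"],o["eef_pos"],o["finger_gap"],o["qd"].round(3))
C=ctrl.capture("scene")
c=o["eef_pos"]*[1,1,0];a=np.radians(35.7);x=np.array([np.sin(a),-np.cos(a),0]);z=np.array([np.cos(a),np.sin(a),0])
s=cv2.resize(C["image"][60:330,150:340],None,fx=3,fy=2.2*1.36,interpolation=cv2.INTER_CUBIC)
s=cv2.resize(C["image"][130:330,150:340],None,fx=3,fy=3,interpolation=cv2.INTER_CUBIC)
for d,k,zz,col in [(-89,-38,204,(0,0,255)),(-89,38,204,(0,0,255)),(-45.5,-16,125,(0,255,0)),(-45.5,16,125,(0,255,0))]:
      p=(proj(C,c+d*x+k*z+[0,0,zz])[0]-(150,130))*3;cv2.circle(s,(int(p[0]),int(p[1])),3,col,-1)
cv2.imwrite("pics/z3.png",s)
```

```text
2.6 [518.20261693 227.18432178 137.29826832] 1.0016087092053578 [-0.004 -0.031 -0.057  0.001  0.029  0.001]
```

View pics/z3.png

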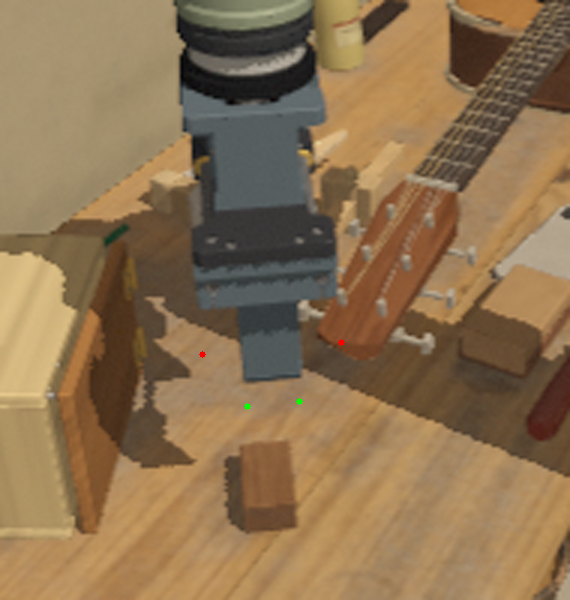

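Both views put the gripper at the expected place horizontally. In the scene view the fingertips (about row 256) look higher than the state implies. I'll go down part way and look again.

>>> {"fn": "play_rows", "kwargs": {"plan": [{"rot": [0, 0, 0], "travel": [0, 1.5, 0], "gripper": 1}, {"rot": [0, 0, 0], "travel": [0, 3, 0], "gripper": 1}, {"rot": [0, 0, 0], "travel": [0, 4.5, 0], "gripper": 1}, {"rot": [0, 0, 0], "travel": [0, 6, 0], "gripper": 1}, {"rot": [0, 0, 0], "travel": [0, 7, 0], "gripper": 1}, {"rot": [0, 0, 0], "travel": [0, 8, 0], "gripper": 1}, {"rot": [0, 0, 0], "travel": [0, 8, 0], "gripper": 1}, {"rot": [0, 0, 0], "travel": [0, 8, 0], "gripper": 1}]}}

```text
time: 3.45
eef_pos: [520.8, 228.1, 60.8]
orientation: [-1.441, 0.739, -0.74]
wrist_force: [-0.3, 1.1, 0.1]
finger_gap: 0.999
```

Run:
```python
from h import *
from station import ctrl
o=ctrl.get_obs();rel(o,[521,230,24],36)
C=ctrl.capture("scene")
c=o["eef_pos"]*[1,1,0];t=o["eef_pos"][2]-14;a=np.radians(35.7);x=np.array([np.sin(a),-np.cos(a),0]);z=np.array([np.cos(a),np.sin(a),0])
s=cv2.resize(C["image"][180:330,180:320],None,fx=4,fy=4,interpolation=cv2.INTER_CUBIC)
for d,k,zz,col in [(-89,-38,t+79,(0,0,255)),(-89,38,t+79,(0,0,255)),(-45.5,-16,t,(0,255,0)),(-45.5,16,t,(0,255,0))]:
      p=(proj(C,c+d*x+k*z+[0,0,zz])[0]-(180,180))*4;cv2.circle(s,(int(p[0]),int(p[1])),3,col,-1)
cv2.imwrite("pics/z4.png",s)
```

```text
pos [520.8 228.1  60.8] R0z yaw 35.7 t 3.45 F [-0.3  1.1  0.1] gap 0.999 q [ 0.39  0.43  1.77 -0.    0.93  1.34]
travel cm [-0.15  3.68  0.12] rot [-0.001 -0.006  0.   ]
```

View pics/z4.png

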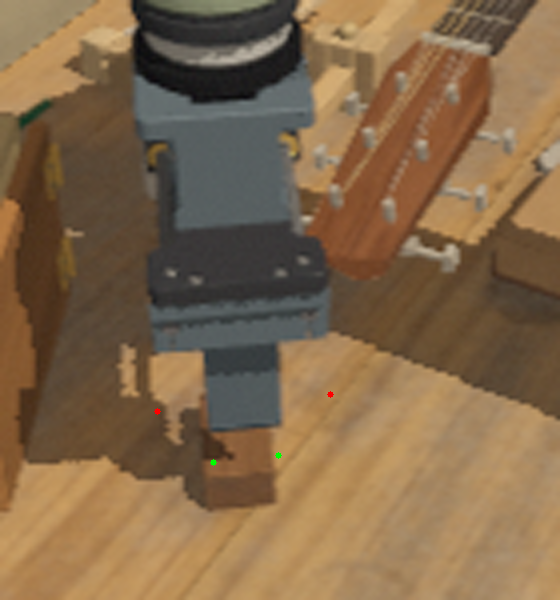

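The fingertip still appears about 8 px too high, so either the fingers sit further in or the whole gripper is higher. Opening and closing the jaws clear above the offcut should settle which.

>>> {"fn": "play_rows", "kwargs": {"plan": [{"rot": [0, 0, 0], "travel": [0, 0, 0], "gripper": -1}, {"rot": [0, 0, 0], "travel": [0, 0, 0], "gripper": -1}, {"rot": [0, 0, 0], "travel": [0, 0, 0], "gripper": -1}, {"rot": [0, 0, 0], "travel": [0, 0, 0], "gripper": -1}, {"rot": [0, 0, 0], "travel": [0, 0, 0], "gripper": -1}, {"rot": [0, 0, 0], "travel": [0, 0, 0], "gripper": -1}, {"rot": [0, 0, 0], "travel": [0, 0, 0], "gripper": -1}, {"rot": [0, 0, 0], "travel": [0, 0, 0], "gripper": -1}]}}

```text
time: 4.3
eef_pos: [520.5, 228.0, 60.4]
orientation: [-1.441, 0.739, -0.739]
wrist_force: [-0.5, 0.8, -0.0]
finger_gap: 0.326
```

Run:
```python
from h import *
from station import ctrl
o=ctrl.get_obs();rel(o,[521,230,24],36)
out=[]
c=o["eef_pos"]*[1,1,0];t=o["eef_pos"][2]-14;a=np.radians(35.7);x=np.array([np.sin(a),-np.cos(a),0]);z=np.array([np.cos(a),np.sin(a),0])
for n,oo in(("scene",(190,180)),("top",(120,150))):
  C=ctrl.capture(n)
  s=cv2.resize(C["image"][oo[1]:oo[1]+130,oo[0]:oo[0]+100],None,fx=4,fy=4,interpolation=cv2.INTER_CUBIC)
  for d,k,zz,col in [(-89,-38,t+79,(0,0,255)),(-89,38,t+79,(0,0,255)),(-13.5,-16,t,(0,255,0)),(-13.5,16,t,(0,255,0))]:
      p=(proj(C,c+d*x+k*z+[0,0,zz])[0]-oo)*4;cv2.circle(s,(int(p[0]),int(p[1])),3,col,-1)
  out.append(s)
cv2.imwrite("pics/z5.png",np.hstack(out))
```

```text
pos [520.5 228.   60.4] R0z yaw 35.7 t 4.3 F [-0.5  0.8 -0. ] gap 0.326 q [ 0.39  0.43  1.78 -0.    0.93  1.34]
travel cm [-0.13  3.64  0.16] rot [ 0.    -0.006  0.   ]
```

View pics/z5.png

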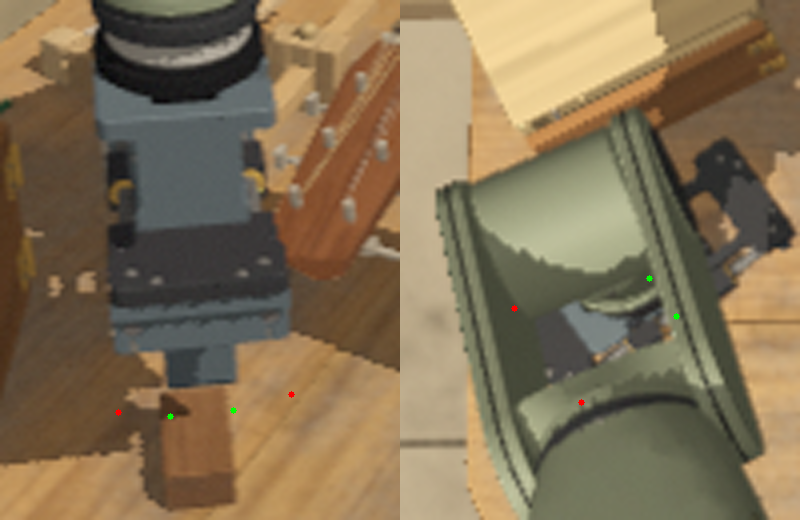

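>>> {"fn": "play_rows", "kwargs": {"plan": [{"rot": [0, 0, 0], "travel": [0, 0, 0], "gripper": 1}, {"rot": [0, 0, 0], "travel": [0, 0, 0], "gripper": 1}, {"rot": [0, 0, 0], "travel": [0, 0, 0], "gripper": 1}, {"rot": [0, 0, 0], "travel": [0, 0, 0], "gripper": 1}, {"rot": [0, 0, 0], "travel": [0, 0, 0], "gripper": 1}, {"rot": [0, 0, 0], "travel": [0, 0, 0], "gripper": 1}, {"rot": [0, 0, 0], "travel": [0, 0, 0], "gripper": 1}, {"rot": [0, 0, 0], "travel": [0, 0, 0], "gripper": 1}]}}

```text
time: 5.2
eef_pos: [520.4, 228.0, 60.4]
orientation: [-1.441, 0.739, -0.739]
wrist_force: [-0.7, -0.3, 0.1]
finger_gap: 0.913
```

>>> {"fn": "play_rows", "kwargs": {"plan": [{"rot": [0, 0, 0], "travel": [-0.1, 0.5, 0.1], "gripper": 1}, {"rot": [0, 0, 0], "travel": [-0.1, 1, 0.1], "gripper": 1}, {"rot": [0, 0, 0], "travel": [-0.1, 1.5, 0.1], "gripper": 1}, {"rot": [0, 0, 0], "travel": [-0.1, 2, 0.1], "gripper": 1}, {"rot": [0, 0, 0], "travel": [-0.1, 2.5, 0.1], "gripper": 1}, {"rot": [0, 0, 0], "travel": [-0.1, 3, 0.1], "gripper": 1}, {"rot": [0, 0, 0], "travel": [-0.1, 3.4, 0.1], "gripper": 1}, {"rot": [0, 0, 0], "travel": [-0.1, 3.4, 0.1], "gripper": 1}]}}

```text
time: 6.0
eef_pos: [520.3, 229.2, 25.7]
orientation: [-1.442, 0.74, -0.739]
wrist_force: [-0.2, -0.9, 0.2]
finger_gap: 1.001
```

```bash
cat > look.py <<'E'
import sys
from h import *
from station import ctrl
o=ctrl.get_obs();rel(o,[float(v) for v in sys.argv[2:5]],float(sys.argv[5]))
C=ctrl.capture("scene");D=ctrl.capture("top")
np.savez(sys.argv[1]+"_s.npz",**C);np.savez(sys.argv[1]+"_t.npz",**D)
f=lambda c,x,y:cv2.resize(c["image"][y:y+150,x:x+130],None,fx=3,fy=3,interpolation=cv2.INTER_CUBIC)
cv2.imwrite("pics/"+sys.argv[1]+".png",np.hstack([f(C,170,190) if len(sys.argv)<7 else f(C,110,190),f(D,130,130)]))
E
python3 look.py z6 521 230 24 36
```

```text
pos [520.3 229.2  25.7] R0z yaw 35.7 t 6.0 F [-0.2 -0.9  0.2] gap 1.001 q [ 0.39  0.47  1.81 -0.    0.86  1.34]
travel cm [-0.02  0.17  0.11] rot [ 0.001 -0.006 -0.   ]
```

View pics/z6.png

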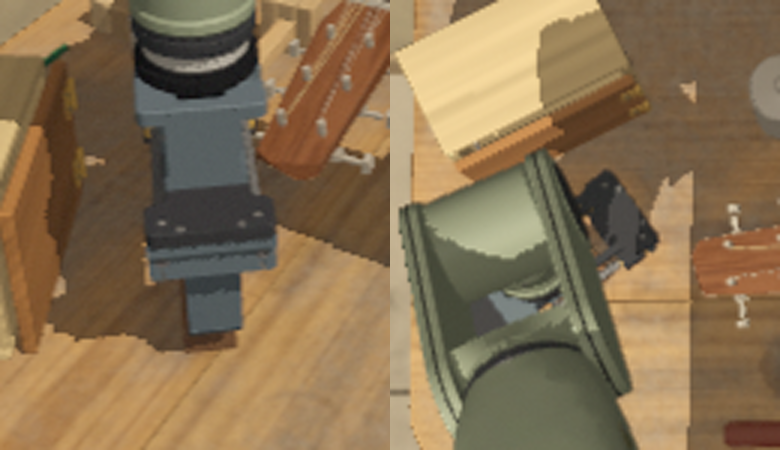

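>>> {"fn": "play_rows", "kwargs": {"plan": [{"rot": [0, 0, 0], "travel": [0, 0.1, 0], "gripper": 1}, {"rot": [0, 0, 0], "travel": [0, 0.2, 0], "gripper": 1}, {"rot": [0, 0, 0], "travel": [0, 0.3, 0], "gripper": 1}, {"rot": [0, 0, 0], "travel": [0, 0.4, 0], "gripper": 1}, {"rot": [0, 0, 0], "travel": [0, 0.5, 0], "gripper": 1}, {"rot": [0, 0, 0], "travel": [0, 0.6, 0], "gripper": 1}, {"rot": [0, 0, 0], "travel": [0, 0.7, 0], "gripper": 1}, {"rot": [0, 0, 0], "travel": [0, 0.7, 0], "gripper": 1}]}}

```text
time: 6.9
eef_pos: [520.5, 229.3, 19.2]
orientation: [-1.442, 0.74, -0.739]
wrist_force: [0.1, -0.5, -0.2]
finger_gap: 0.997
```

```bash
python3 look.py z7 521 230 24 36
python3 - <<'E'
from h import *
S=load("z7_s.npz")
c=np.array([520.5,229,0]);a=np.radians(35.7);x=np.array([np.sin(a),-np.cos(a),0]);z=np.array([np.cos(a),np.sin(a),0])
print([(proj(S,c+d*x+k*z+[0,0,5])[0]).round(1) for d in(-59,-45) for k in (-16,16)])
cv2.imwrite("pics/z7b.png",cv2.resize(S["image"][250:325,200:280],None,fx=7,fy=7,interpolation=cv2.INTER_CUBIC))
E
```

```text
pos [520.5 229.3  19.2] R0z yaw 35.7 t 6.9 F [ 0.1 -0.5 -0.2] gap 0.997 q [ 0.39  0.48  1.82 -0.    0.84  1.34]
travel cm [-0.03 -0.48  0.08] rot [ 0.    -0.006 -0.   ]
[array([250.8, 314.1]), array([234.7, 315.9]), array([250.2, 308.8]), array([234.3, 310.5])]
```

View pics/z7b.png

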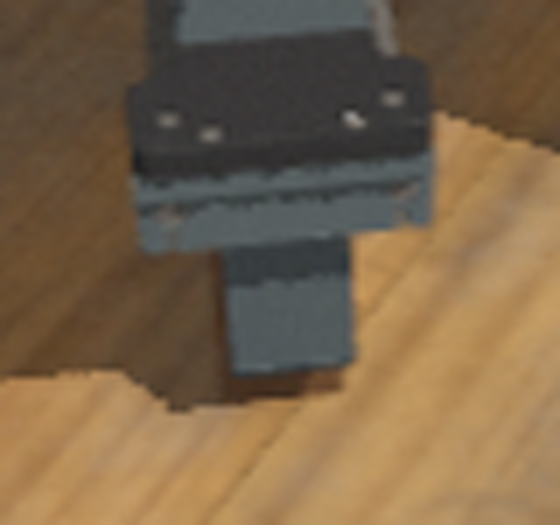

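>>> {"fn": "play_rows", "kwargs": {"plan": [{"rot": [0, 0, 0], "travel": [0, 0.1, 0], "gripper": 1}, {"rot": [0, 0, 0], "travel": [0, 0.2, 0], "gripper": 1}, {"rot": [0, 0, 0], "travel": [0, 0.3, 0], "gripper": 1}, {"rot": [0, 0, 0], "travel": [0, 0.4, 0], "gripper": 1}, {"rot": [0, 0, 0], "travel": [0, 0.5, 0], "gripper": 1}, {"rot": [0, 0, 0], "travel": [0, 0.6, 0], "gripper": 1}, {"rot": [0, 0, 0], "travel": [0, 0.7, 0], "gripper": 1}, {"rot": [0, 0, 0], "travel": [0, 0.7, 0], "gripper": 1}]}}

```text
time: 7.8
eef_pos: [520.6, 229.3, 12.2]
orientation: [-1.442, 0.74, -0.739]
wrist_force: [-0.7, -0.9, -0.5]
finger_gap: 1.001
```

```bash
python3 look.py z8 521 230 24 36
```

```text
pos [520.6 229.3  12.2] R0z yaw 35.7 t 7.8 F [-0.7 -0.9 -0.5] gap 1.001 q [ 0.39  0.49  1.82 -0.    0.83  1.34]
travel cm [-0.03 -1.18  0.07] rot [ 0.    -0.005  0.   ]
```

Reported tip height is now below the bench with no contact force, so the fingertips really are higher than the stated 14 mm offset suggests. I'll keep going down in small steps.

>>> {"fn": "play_rows", "kwargs": {"plan": [{"rot": [0, 0, 0], "travel": [0, 0.1, 0], "gripper": 1}, {"rot": [0, 0, 0], "travel": [0, 0.2, 0], "gripper": 1}, {"rot": [0, 0, 0], "travel": [0, 0.3, 0], "gripper": 1}, {"rot": [0, 0, 0], "travel": [0, 0.4, 0], "gripper": 1}, {"rot": [0, 0, 0], "travel": [0, 0.5, 0], "gripper": 1}, {"rot": [0, 0, 0], "travel": [0, 0.6, 0], "gripper": 1}, {"rot": [0, 0, 0], "travel": [0, 0.7, 0], "gripper": 1}, {"rot": [0, 0, 0], "travel": [0, 0.7, 0], "gripper": 1}]}}

```text
time: 8.7
eef_pos: [520.6, 229.3, 5.2]
orientation: [-1.442, 0.74, -0.739]
wrist_force: [1.1, 0.4, 1.1]
finger_gap: 0.998
```

```bash
python3 look.py z9 521 230 24 36
python3 - <<'E'
from h import *
S=load("z9_s.npz")
cv2.imwrite("pics/z9b.png",cv2.resize(S["image"][250:325,200:280],None,fx=7,fy=7,interpolation=cv2.INTER_CUBIC))
E
```

```text
pos [520.6 229.3   5.2] R0z yaw 35.7 t 8.7 F [1.1 0.4 1.1] gap 0.998 q [ 0.39  0.5   1.83 -0.    0.81  1.34]
travel cm [-0.03 -1.88  0.07] rot [ 0.    -0.006  0.   ]
```

View pics/z9b.png

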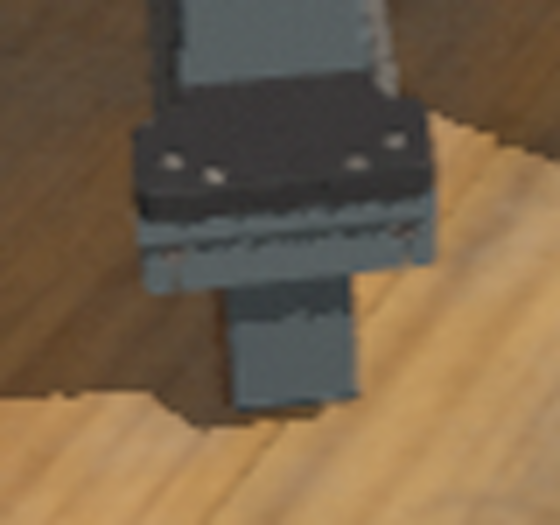

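>>> {"fn": "play_rows", "kwargs": {"plan": [{"rot": [0, 0, 0], "travel": [0, 0.1, 0], "gripper": 1}, {"rot": [0, 0, 0], "travel": [0, 0.2, 0], "gripper": 1}, {"rot": [0, 0, 0], "travel": [0, 0.3, 0], "gripper": 1}, {"rot": [0, 0, 0], "travel": [0, 0.4, 0], "gripper": 1}, {"rot": [0, 0, 0], "travel": [0, 0.5, 0], "gripper": 1}, {"rot": [0, 0, 0], "travel": [0, 0.6, 0], "gripper": 1}, {"rot": [0, 0, 0], "travel": [0, 0.7, 0], "gripper": 1}, {"rot": [0, 0, 0], "travel": [0, 0.7, 0], "gripper": 1}]}}

```text
time: 9.6
eef_pos: [520.6, 229.3, -1.7]
orientation: [-1.442, 0.74, -0.739]
wrist_force: [-0.2, 0.2, 0.5]
finger_gap: 0.999
```

```bash
python3 look.py z10 521 230 24 36
python3 - <<'E'
from h import *
S=load("z10_s.npz")
cv2.imwrite("pics/z10b.png",cv2.resize(S["image"][250:325,200:280],None,fx=7,fy=7,interpolation=cv2.INTER_CUBIC))
E
```

```text
pos [520.6 229.3  -1.7] R0z yaw 35.7 t 9.6 F [-0.2  0.2  0.5] gap 0.999 q [ 0.39  0.51  1.84 -0.    0.8   1.34]
travel cm [-0.03 -2.57  0.07] rot [ 0.    -0.006  0.   ]
```

View pics/z10b.png

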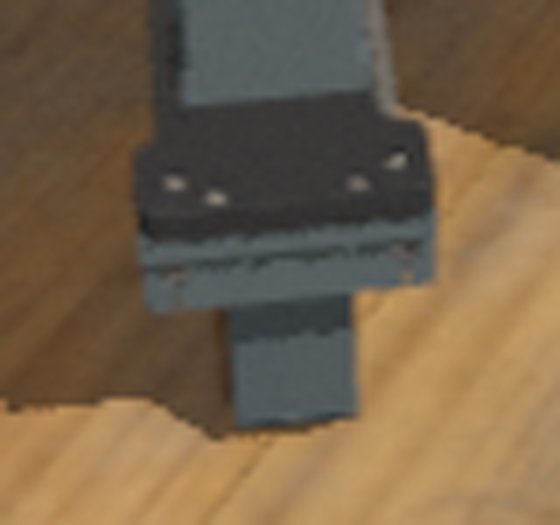

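>>> {"fn": "play_rows", "kwargs": {"plan": [{"rot": [0, 0, 0], "travel": [0, 0.1, 0], "gripper": 1}, {"rot": [0, 0, 0], "travel": [0, 0.2, 0], "gripper": 1}, {"rot": [0, 0, 0], "travel": [0, 0.3, 0], "gripper": 1}, {"rot": [0, 0, 0], "travel": [0, 0.4, 0], "gripper": 1}, {"rot": [0, 0, 0], "travel": [0, 0.5, 0], "gripper": 1}, {"rot": [0, 0, 0], "travel": [0, 0.6, 0], "gripper": 1}, {"rot": [0, 0, 0], "travel": [0, 0.7, 0], "gripper": 1}, {"rot": [0, 0, 0], "travel": [0, 0.7, 0], "gripper": 1}]}}

```text
time: 10.5
eef_pos: [520.6, 229.3, -8.8]
orientation: [-1.442, 0.74, -0.739]
wrist_force: [0.4, -0.4, 0.1]
finger_gap: 0.995
```

```bash
python3 look.py z11 521 230 24 36
python3 - <<'E'
from h import *
S=load("z11_s.npz")
cv2.imwrite("pics/z11b.png",cv2.resize(S["image"][250:325,200:280],None,fx=7,fy=7,interpolation=cv2.INTER_CUBIC))
E
```

```text
pos [520.6 229.3  -8.8] R0z yaw 35.7 t 10.5 F [ 0.4 -0.4  0.1] gap 0.995 q [ 0.39  0.52  1.84 -0.    0.78  1.34]
travel cm [-0.03 -3.28  0.07] rot [ 0.    -0.005  0.   ]
```

View pics/z11b.png

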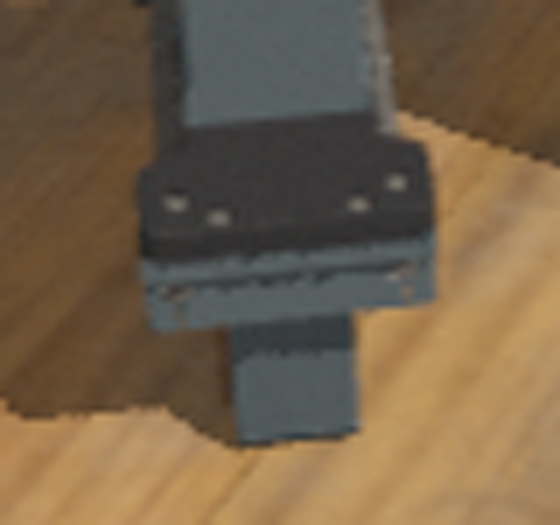

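>>> {"fn": "play_rows", "kwargs": {"plan": [{"rot": [0, 0, 0], "travel": [-0.7, 0, 0], "gripper": 1}, {"rot": [0, 0, 0], "travel": [-1.3, 0, 0], "gripper": 1}, {"rot": [0, 0, 0], "travel": [-1.8, 0, 0], "gripper": 1}, {"rot": [0, 0, 0], "travel": [-2.3, 0, 0], "gripper": 1}, {"rot": [0, 0, 0], "travel": [-2.8, 0, 0], "gripper": 1}, {"rot": [0, 0, 0], "travel": [-3.4, 0, 0], "gripper": 1}, {"rot": [0, 0, 0], "travel": [-4, 0, 0], "gripper": 1}, {"rot": [0, 0, 0], "travel": [-4.5, 0, 0], "gripper": 1}]}}

```text
time: 11.4
eef_pos: [494.2, 266.3, -8.6]
orientation: [-1.441, 0.739, -0.739]
wrist_force: [-0.7, -0.9, 1.2]
finger_gap: 1.0
```

```bash
python3 look.py z12 465 307 -9 36
```

```text
pos [494.2 266.3  -8.6] R0z yaw 35.7 t 11.4 F [-0.7 -0.9  1.2] gap 1.0 q [ 0.47  0.51  1.86 -0.    0.77  1.42]
travel cm [-5.    0.04  0.  ] rot [-0.    -0.005  0.   ]
```

View pics/z12.png

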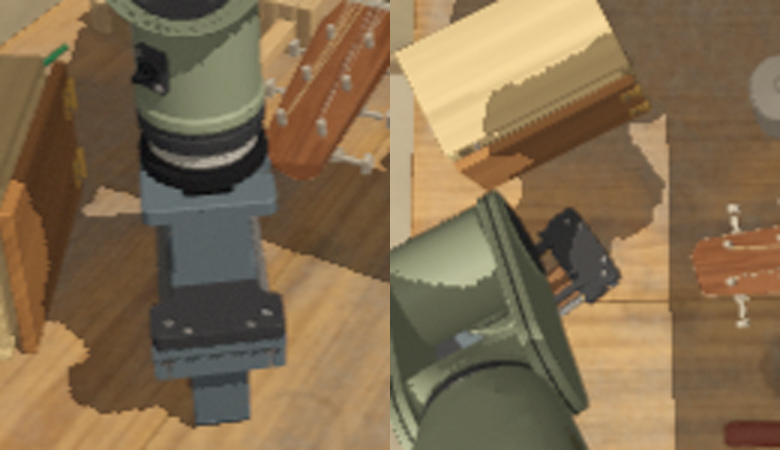

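>>> {"fn": "play_rows", "kwargs": {"plan": [{"rot": [0, 0, 0], "travel": [-0.6, 0, 0], "gripper": 1}, {"rot": [0, 0, 0], "travel": [-1.3, 0, 0], "gripper": 1}, {"rot": [0, 0, 0], "travel": [-2, 0, 0], "gripper": 1}, {"rot": [0, 0, 0], "travel": [-2.7, 0, 0], "gripper": 1}, {"rot": [0, 0, 0], "travel": [-3.4, 0, 0], "gripper": 1}, {"rot": [0, 0, 0], "travel": [-4.1, 0, 0], "gripper": 1}, {"rot": [0, 0, 0], "travel": [-4.7, 0, 0], "gripper": 1}, {"rot": [0, 0, 0], "travel": [-5, 0, 0], "gripper": 1}]}}

```text
time: 12.3
eef_pos: [464.9, 307.1, -8.6]
orientation: [-1.442, 0.739, -0.739]
wrist_force: [1.3, 0.0, 0.5]
finger_gap: 1.002
```

>>> {"fn": "play_rows", "kwargs": {"plan": [{"rot": [0, 0, 0], "travel": [0.4, 0, 0], "gripper": 1}, {"rot": [0, 0, 0], "travel": [0.8, -0.5, 0], "gripper": 1}, {"rot": [0, 0, 0], "travel": [0.8, -2, 0], "gripper": 1}, {"rot": [0, 0, 0], "travel": [0.8, -4, 0], "gripper": 1}, {"rot": [0, 0, 0], "travel": [0.8, -6.5, 0], "gripper": -1}, {"rot": [0, 0, 0], "travel": [0.8, -9, 0], "gripper": -1}, {"rot": [0, 0, 0], "travel": [0.8, -11, 0], "gripper": -1}, {"rot": [0, 0, 0], "travel": [0.8, -12, 0], "gripper": -1}]}}

```text
time: 13.1
eef_pos: [471.2, 300.1, 113.7]
orientation: [-1.438, 0.738, -0.741]
wrist_force: [-0.5, 0.2, 0.6]
finger_gap: 0.685
```

```bash
python3 look.py z13 560 280 90 27
```

```text
pos [471.2 300.1 113.7] R0z yaw 35.6 t 13.1 F [-0.5  0.2  0.6] gap 0.685 q [ 0.55  0.36  1.74 -0.    1.04  1.5 ]
travel cm [6.8  2.39 6.04] rot [-0.004  0.151  0.   ]
```

View pics/z13.png

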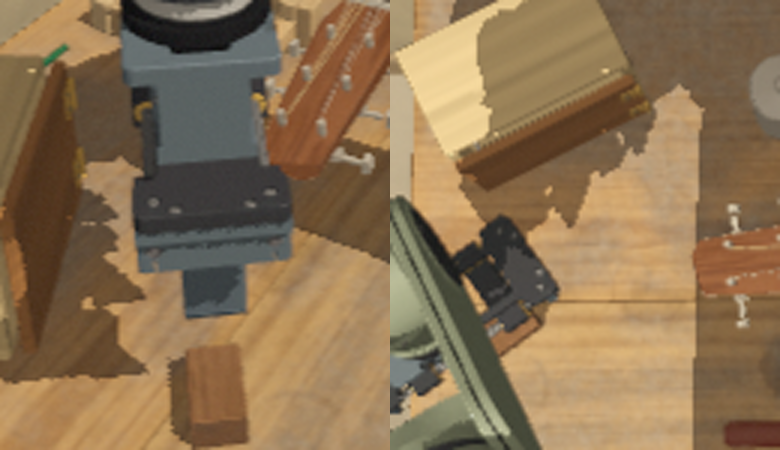

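Run:
```python
from h import *
S=load("z13_s.npz")
P=cast(S,np.array([(187,347),(240,343),(246,417),(195,422)])/3+[170,190],26)[:,:2]
h=np.array([690,160.5]);print(P.round(1),P.mean(0),np.linalg.norm(P-h,axis=1))
```

```text
[[506.2 281.6]
 [477.2 262.6]
 [442.9 313.2]
 [468.8 330.9]] [473.77320987 297.0837392 ] [220.10378871 236.05259888 290.45809079 279.24628699]
```

The offcut now sits at about (474,297). Its nearest corner is 220 mm from the hinge and the door sweeps 175 mm, so it is clear. This position also matches the finger contact geometry within 2 mm, so the arm's x and y are sound.

Run:
```python
from h import *
from station import ctrl
rel(ctrl.get_obs(),[542,259,68],27)
```

```text
pos [471.  300.1 112.9] R0z yaw 35.6 t 13.2 F [-0.1 -0.2  0.5] gap 0.589 q [ 0.55  0.36  1.74 -0.    1.04  1.5 ]
travel cm [7.48 4.5  3.36] rot [-0.003  0.151  0.   ]
```

>>> {"fn": "play_rows", "kwargs": {"plan": [{"rot": [0, 0.05, 0], "travel": [1.5, 0, 0.7], "gripper": -1}, {"rot": [0, 0.1, 0], "travel": [3, 0, 1.4], "gripper": -1}, {"rot": [0, 0.15, 0], "travel": [4.5, 0, 2.1], "gripper": -1}, {"rot": [0, 0.15, 0], "travel": [6, 0, 2.8], "gripper": -1}, {"rot": [0, 0.15, 0], "travel": [7.5, 0, 3.3], "gripper": -1}, {"rot": [0, 0.15, 0], "travel": [7.5, 1.5, 3.3], "gripper": -1}, {"rot": [0, 0.15, 0], "travel": [7.5, 3, 3.3], "gripper": -1}, {"rot": [0, 0.15, 0], "travel": [7.5, 4.3, 3.3], "gripper": -1}]}}

```text
time: 14.0
eef_pos: [541.1, 257.5, 67.4]
orientation: [-1.397, 0.855, -0.855]
wrist_force: [-0.0, -0.0, -0.1]
finger_gap: 0.007
```

>>> {"fn": "play_rows", "kwargs": {"plan": [{"rot": [0, 0, 0], "travel": [0, 0, 0.6], "gripper": -1}, {"rot": [0, 0, 0], "travel": [0, 0, 1.2], "gripper": -1}, {"rot": [0, 0, 0], "travel": [0, 0, 1.8], "gripper": -1}, {"rot": [0, 0, 0], "travel": [0, 0, 2.4], "gripper": -1}, {"rot": [0, 0, 0], "travel": [0, 0, 3], "gripper": -1}, {"rot": [0, 0, 0], "travel": [0, 0, 3.5], "gripper": -1}, {"rot": [0, 0, 0], "travel": [0, 0, 4], "gripper": -1}, {"rot": [0, 0, 0], "travel": [0, 0, 4], "gripper": -1}]}}

```text
time: 14.8
eef_pos: [576.7, 276.9, 68.4]
orientation: [-1.396, 0.854, -0.854]
wrist_force: [-0.4, -0.1, -0.5]
finger_gap: 0.007
```

```bash
python3 look.py z14 600.4 288.5 68 27 1
python3 - <<'E'
from station import ctrl
o=ctrl.get_obs()["eef_pos"];print("n",.891*o[0]+.454*o[1],"u",-.454*o[0]+.891*o[1])
E
```

```text
pos [576.7 276.9  68.4] R0z yaw 27.1 t 14.8 F [-0.4 -0.1 -0.5] gap 0.007 q [ 0.43  0.52  1.59 -0.    1.03  1.53]
travel cm [0.05 0.04 2.63] rot [-0.001  0.002  0.   ]
n 638.7399469485994 u -15.121998182623969
```

View pics/z14.png

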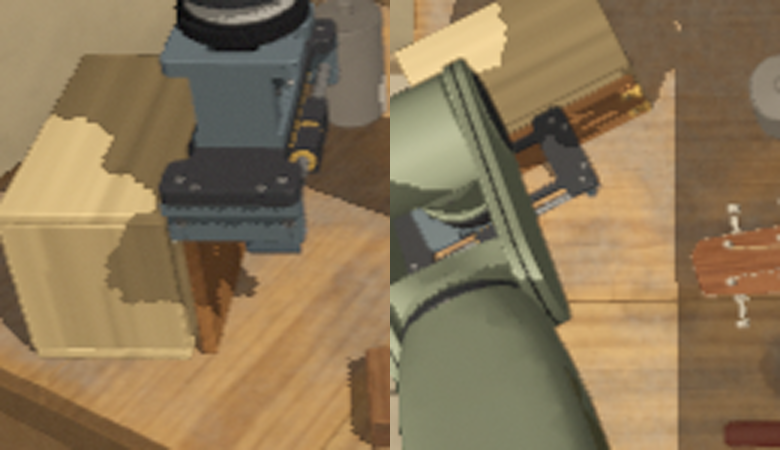

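>>> {"fn": "play_rows", "kwargs": {"plan": [{"rot": [0, 0, 0], "travel": [0, 0, 0.5], "gripper": -1}, {"rot": [0, 0, 0], "travel": [0, 0, 1], "gripper": -1}, {"rot": [0, 0, 0], "travel": [0, 0, 1.4], "gripper": -1}, {"rot": [0, 0, 0], "travel": [0, 0, 1.7], "gripper": -1}, {"rot": [0, 0, 0], "travel": [0, 0, 2], "gripper": -1}, {"rot": [0, 0, 0], "travel": [0, 0, 2.2], "gripper": -1}, {"rot": [0, 0, 0], "travel": [0, 0, 2.4], "gripper": -1}, {"rot": [0, 0, 0], "travel": [0, 0, 2.4], "gripper": -1}]}}

```text
time: 15.7
eef_pos: [597.7, 287.6, 68.4]
orientation: [-1.397, 0.854, -0.854]
wrist_force: [0.2, -0.5, -0.3]
finger_gap: 0.005
```

>>> {"fn": "play_rows", "kwargs": {"plan": [{"rot": [0, 0, 0], "travel": [0, 0, 0.1], "gripper": -1}, {"rot": [0, 0, 0], "travel": [0, 0, 0.2], "gripper": -1}, {"rot": [0, 0, 0], "travel": [0, 0, 0.2], "gripper": -1}, {"rot": [0, 0, 0], "travel": [0, 0, 0.3], "gripper": -1}, {"rot": [0, 0, 0], "travel": [0, 0, 0.3], "gripper": -1}, {"rot": [0, 0, 0], "travel": [0, 0, 0.4], "gripper": -1}, {"rot": [0, 0, 0], "travel": [0, 0, 0.4], "gripper": -1}, {"rot": [0, 0, 0], "travel": [0, 0, 0.4], "gripper": -1}]}}

```text
time: 16.5
eef_pos: [600.5, 289.1, 68.4]
orientation: [-1.398, 0.855, -0.854]
wrist_force: [-3.3, -1.8, 1.4]
finger_gap: 0.002
```

>>> {"fn": "play_rows", "kwargs": {"plan": [{"rot": [0, 0, 0], "travel": [0, 0, 0.05], "gripper": -1}, {"rot": [0, 0, 0], "travel": [0, 0, 0.1], "gripper": -1}, {"rot": [0, 0, 0], "travel": [0, 0, 0.15], "gripper": -1}, {"rot": [0, 0, 0], "travel": [0, 0, 0.2], "gripper": -1}, {"rot": [0, 0, 0], "travel": [0, 0, 0.25], "gripper": -1}, {"rot": [0, 0, 0], "travel": [0, 0, 0.3], "gripper": -1}, {"rot": [0, 0, 0], "travel": [0, 0, 0.3], "gripper": -1}, {"rot": [0, 0, 0], "travel": [0, 0, 0.3], "gripper": -1}]}}

```text
time: 17.3
eef_pos: [603.6, 290.7, 68.3]
orientation: [-1.397, 0.854, -0.854]
wrist_force: [-3.2, -0.4, 1.4]
finger_gap: 0.006
```

>>> {"fn": "play_rows", "kwargs": {"plan": [{"rot": [0, 0, 0], "travel": [0, 0, 0.05], "gripper": -1}, {"rot": [0, 0, 0], "travel": [0, 0, 0.1], "gripper": -1}, {"rot": [0, 0, 0], "travel": [0, 0, 0.1], "gripper": -1}, {"rot": [0, 0, 0], "travel": [0, 0, 0.15], "gripper": -1}, {"rot": [0, 0, 0], "travel": [0, 0, 0.15], "gripper": -1}, {"rot": [0, 0, 0], "travel": [0, 0, 0.2], "gripper": -1}, {"rot": [0, 0, 0], "travel": [0, 0, 0.2], "gripper": -1}, {"rot": [0, 0, 0], "travel": [0, 0, 0.2], "gripper": -1}]}}

```text
time: 18.1
eef_pos: [605.5, 291.6, 68.4]
orientation: [-1.397, 0.854, -0.854]
wrist_force: [-2.8, 0.6, 0.3]
finger_gap: 0.006
```

>>> {"fn": "play_rows", "kwargs": {"plan": [{"rot": [0, 0, 0], "travel": [0, 0, 0.05], "gripper": -1}, {"rot": [0, 0, 0], "travel": [0, 0, 0.05], "gripper": -1}, {"rot": [0, 0, 0], "travel": [0, 0, 0.05], "gripper": -1}, {"rot": [0, 0, 0], "travel": [0, 0, 0.1], "gripper": -1}, {"rot": [0, 0, 0], "travel": [0, 0, 0.1], "gripper": -1}, {"rot": [0, 0, 0], "travel": [0, 0, 0.1], "gripper": -1}, {"rot": [0, 0, 0], "travel": [0, 0, 0.1], "gripper": -1}, {"rot": [0, 0, 0], "travel": [0, 0, 0.1], "gripper": -1}]}}

```text
time: 18.9
eef_pos: [605.8, 291.8, 68.4]
orientation: [-1.398, 0.855, -0.854]
wrist_force: [-4.4, -2.4, 1.7]
finger_gap: 0.007
```

>>> {"fn": "play_rows", "kwargs": {"plan": [{"rot": [0, 0, 0], "travel": [0, 0, -0.6], "gripper": -1}, {"rot": [0, 0, 0], "travel": [-0.5, -0.5, -1.2], "gripper": -1}, {"rot": [0, 0, 0], "travel": [-2.5, -2.5, -1.2], "gripper": -1}, {"rot": [0, 0, 0], "travel": [-5, -5, -1.2], "gripper": -1}, {"rot": [0, 0, 0], "travel": [-7, -7.5, -1.2], "gripper": -1}, {"rot": [0, 0, 0], "travel": [-7, -10, -1.2], "gripper": -1}, {"rot": [0, 0, 0], "travel": [-7, -12, -1.2], "gripper": -1}, {"rot": [0, 0, 0], "travel": [-7, -13, -1.2], "gripper": -1}]}}

```text
time: 19.7
eef_pos: [565.2, 350.3, 201.7]
orientation: [-1.39, 0.85, -0.856]
wrist_force: [0.6, -0.2, 0.6]
finger_gap: 0.008
```

```bash
python3 look.py z15 600.4 288.5 68 27 1
```

```text
pos [565.2 350.3 201.7] R0z yaw 27.1 t 19.7 F [ 0.6 -0.2  0.6] gap 0.008 q [ 0.54  0.46  1.34 -0.    1.33  1.64]
travel cm [ 7.11 13.37  0.21] rot [-0.007  0.002 -0.   ]
```

View pics/z15.png

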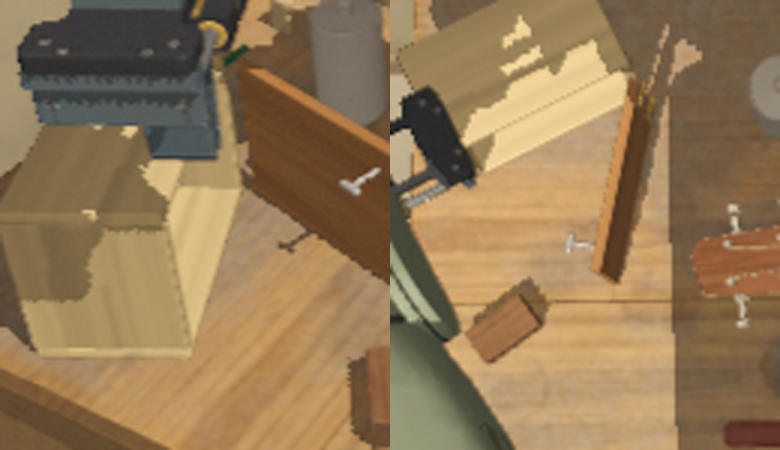

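The door stands open. In the top view it runs from (634,75) to (600,270), and the offcut lies clear at (505,327). I'll hold for 0.8 s, check the angle and the bystanders, then hand in.

>>> {"fn": "play_rows", "kwargs": {"plan": [{"rot": [0, 0, 0], "travel": [0, -0.5, 0], "gripper": -1}, {"rot": [0, 0, 0], "travel": [0, -1, 0], "gripper": -1}, {"rot": [0, 0, 0], "travel": [0, -1.5, 0], "gripper": -1}, {"rot": [0, 0, 0], "travel": [0, -2, 0], "gripper": -1}, {"rot": [0, 0, 0], "travel": [0, -2, 0], "gripper": -1}, {"rot": [0, 0, 0], "travel": [0, -2, 0], "gripper": -1}, {"rot": [0, 0, 0], "travel": [0, -2, 0], "gripper": -1}, {"rot": [0, 0, 0], "travel": [0, -2, 0], "gripper": -1}]}}

```text
time: 20.6
eef_pos: [563.7, 348.9, 218.1]
orientation: [-1.397, 0.855, -0.854]
wrist_force: [-0.3, 0.1, -0.6]
finger_gap: 0.005
```

```bash
python3 look.py z16 600.4 288.5 68 27
python3 - <<'E'
from h import *
A=load("z15_t.npz")["image"];B=load("z16_t.npz")["image"];o=load("top0.npz")["image"]
T=load("z16_t.npz")
P=cast(T,np.array([(634,75),(600,270)])/3.-np.array([390,0])/3+[130,130],127);d=P[1]-P[0];print(P[:,:2],np.degrees(np.arctan2(d[1],d[0]))-117, "deg (0.95rad=54.4)")
print("diff door region",cv2.absdiff(A,B)[130:230,185:230].max())
def m(c,lo,hi,r):
    x,y,w,h=r;k=cv2.inRange(cv2.cvtColor(c[y:y+h,x:x+w],cv2.COLOR_BGR2HSV),lo,hi);M=cv2.moments(k,True);return M["m10"]/M["m00"],M["m01"]/M["m00"]
print("red handle",m(o,(0,120,60),(6,255,255),(235,260,60,30)),m(B,(0,120,60),(6,255,255),(235,260,60,30)))
E
```

```text
pos [563.7 348.9 218.1] R0z yaw 27.1 t 20.6 F [-0.3  0.1 -0.6] gap 0.005 q [ 0.54  0.45  1.31 -0.    1.38  1.63]
travel cm [ 7.04 15.01  0.53] rot [0.001 0.002 0.   ]
[[687.75645062 159.10170229]
 [515.94145635 188.53107204]] 53.280400375430645 deg (0.95rad=54.4)
diff door region 126
red handle (25.64516129032258, 13.548387096774194) (21.763157894736842, 14.68421052631579)
```

View pics/z16.png

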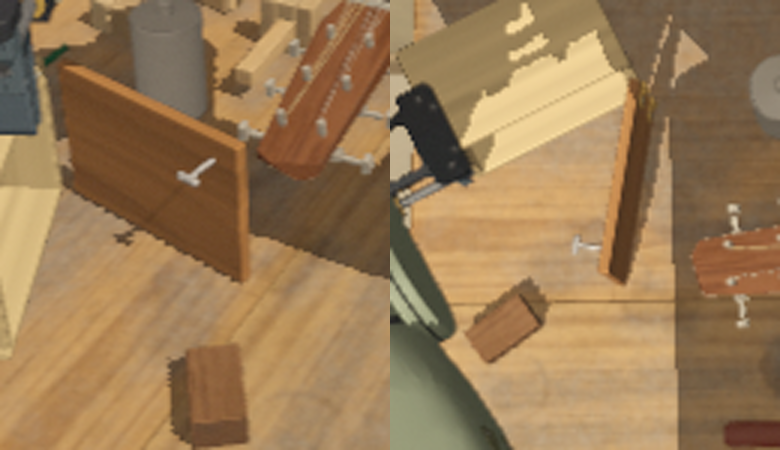

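The door edge moved by about 2 px between the last two shots, so I'll wait once more and compare before handing in.

>>> {"fn": "play_rows", "kwargs": {"plan": [{"rot": [0, 0, 0], "travel": [0, 0, 0], "gripper": -1}, {"rot": [0, 0, 0], "travel": [0, 0, 0], "gripper": -1}, {"rot": [0, 0, 0], "travel": [0, 0, 0], "gripper": -1}, {"rot": [0, 0, 0], "travel": [0, 0, 0], "gripper": -1}, {"rot": [0, 0, 0], "travel": [0, 0, 0], "gripper": -1}, {"rot": [0, 0, 0], "travel": [0, 0, 0], "gripper": -1}, {"rot": [0, 0, 0], "travel": [0, 0, 0], "gripper": -1}, {"rot": [0, 0, 0], "travel": [0, 0, 0], "gripper": -1}]}}

```text
time: 21.5
eef_pos: [563.8, 348.9, 218.4]
orientation: [-1.397, 0.854, -0.854]
wrist_force: [0.3, -0.6, -0.2]
finger_gap: 0.007
```

```bash
python3 look.py z17 600.4 288.5 68 27
python3 - <<'E'
from h import *
I=[load(f"z{k}_t.npz")["image"] for k in(15,16,17)]
print("diff",cv2.absdiff(I[0],I[1])[150:230,185:225].mean(),cv2.absdiff(I[1],I[2])[150:230,185:225].mean())
cv2.imwrite("pics/cmp.png",np.hstack([cv2.resize(i[145:235,180:235],None,fx=4.5,fy=4.5,interpolation=cv2.INTER_CUBIC) for i in I]))
cv2.imwrite("pics/full.png",I[2])
E
```

```text
pos [563.8 348.9 218.4] R0z yaw 27.1 t 21.5 F [ 0.3 -0.6 -0.2] gap 0.007 q [ 0.54  0.45  1.31 -0.    1.38  1.63]
travel cm [ 7.05 15.04  0.51] rot [0.    0.002 0.   ]
diff 9.187291666666667 0.628125
```

View pics/cmp.png

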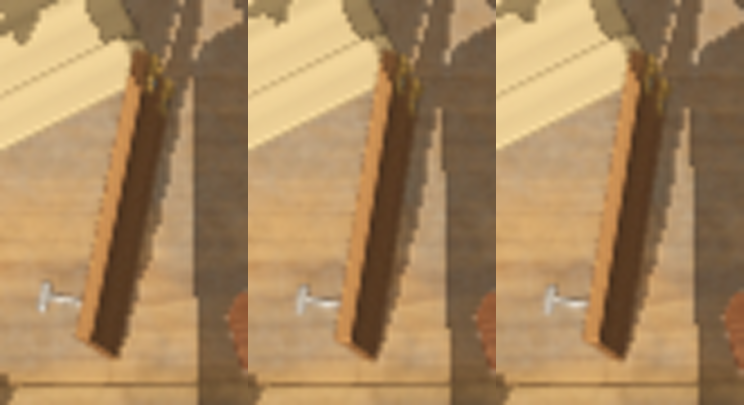

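View pics/full.png

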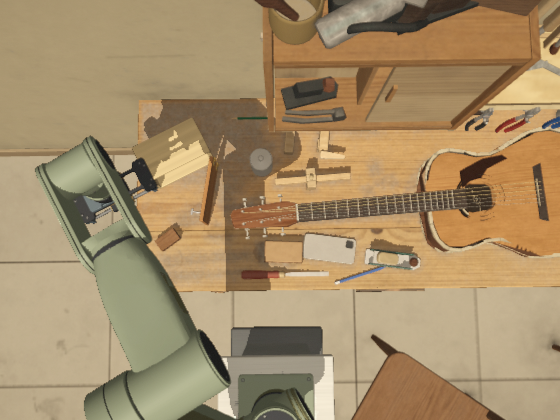

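```bash
python3 -c "
from station import ctrl
print(ctrl.hand_in())"
```

```text
the job is handed in; nothing more can be done
None
```

I slid the offcut out of the way, pressed the door until it sprang open, and handed the job in at 21.6 s with the door standing open. No verdict was reported.

**Offcut:** I straddled it with the open fingers, without gripping it, and dragged it about 80 mm to the left. It came to rest at about (474, 297) mm. Its nearest corner is 220 mm from the hinge, against a door sweep of 175 mm.

**Door:** I pressed near the free edge with the fingers closed. The largest force I read was about 5 N, when the door reached its inner stop. I then backed the fingers off sideways and up, and the door swung open.

**Last checks:**
- **Door angle:** it measured about 53° in the top view, taken just before the door finished settling. The stop is at 54.4°, and the judged minimum of 0.88 rad is 50.4°.
- **Stillness:** the last two pictures, 0.9 s apart, show the door unmoved.
- **Arm:** it stands clear and the wrist force is at noise level.
- **Other tools:** by eye they are where they started. The one I measured, the chisel's red handle, appeared to shift about 4 pixels (11 mm). The arm's shadow falls across it and the fingers never went near it after the start, so I put that down to the colour mask.

**Disagreement:** the fingertips were about 30 mm higher than the reported tool height and the stated 14 mm offset imply. Both the scene camera and the descent without contact showed this. I set heights from the pictures instead; the horizontal positions agreed within 2 mm.

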